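Reset and relock the vial clamp

ROBOT

A 6-joint arm with a two-finger parallel gripper is mounted at the origin on a cart in front of the work surface, level with it; the furniture and walls round the work are solid. World frame = base frame: x ahead of the robot, y to its left, z up, the work surface at z = 0. Lengths are in m, angles in rad, forces in N, time in s.
With the tool pointing down it reaches from about 0.35 to 1 m from the base axis. Payload 7.1 kg.
Tool frame: the origin (TCP) lies midway between the tips of the shut fingers; the grasp point (between the pads) lies 19 mm behind it; z points along the fingers, y is the line along which they close (so a half turn about z gives the same grasp; the last joint's range is limited). The gripper opens to 85 mm and grips with 20 to 120 N. Pads are 22 mm wide; open, the fingers measure 114 mm over their backs; the gripper's body (76 mm by 85 mm) begins 54 mm behind the grasp point. The pads swing forward as they close: fully open they stand 13 mm farther back than shut.
Start: joints at [-1.225, 0.423, 1.63, -0, 1.089, -0.019], TCP at [0.223, -0.584, 0.231] pointing down, gripper open.
Joint ranges: [-3, 3], [-0.9, 2.11], [0.09, 2.58], [-1.31, 4.45], [0.11, 2.69], [-2.54, 2.54]. Speed limits (rad/s): [2.39, 2.39, 3.01, 3.14, 3.14, 3.14].

INTERFACE

Orientations are given as a rotation vector (axis times angle).
In Python, from workcell import r, claw, sensors, optics gives the robot as it stands. Calls block until the motion is done:
- r.movep(position, orientation): joint-space move of the TCP to a pose.
- r.move_l(position, rate=0.15, frame=None, force_limit=None): straight line of the TCP; frame=None keeps the orientation; rate is the mean speed in m/s. With force_limit (N) it stops when the force on the tool has changed by that much, and returns True; else False.
- r.move_joints(angles): joint-space move.
- claw.ungrasp() and claw.gripper_close(): open the fingers fully, or close them until they stop; the grip force is fixed at half the most.
- r.sleep(seconds).
- r.ik(position, orientation): joint angles nearest the present ones, or None.
- sensors.sense(): the state.
- optics.capture(name): name is "scene" or "top"; returns a dict with "color" (480x640x3 uint8, red, green, blue), "fx", "fy", "cx", "cy" (pixels), "k1" (the pictures are not rectified: a ray, as slopes to the right and down, at radius r is drawn at 1 + k1 r^2 times it, then the intrinsics apply), "R" (3x3) and "t" (3): a world point X has camera coordinates R X + t. Camera axes: x right, y down, z forward; pixel columns grow to the right and rows downward; lengths in m; the calibration is good to about 2 mm. A picture is of the moment at which its call begins. There is no depth.
A pose or a line that the arm cannot do raises r.MotionError and nothing moves.
- r.sign_off(): hands the job in; it is judged then, once.
The state is a dict: "clock": time; "joints": joint angles; "qvel": joint speeds; "joint_efforts": joint torques, N m; "position": TCP position; "tcp_rot": TCP orientation; "contact_force": force on the tool from outside, world axes, zero at the start; "wrist_torque": the same for the moment, N m; "gripper_width": finger opening in m; "gripper_force": force on a finger pad.
Only numpy, scipy, OpenCV 4.12 (cv2) and the standard library are available. Lean on these libraries where they do the work, as an engineer would, in place of code of your own. Each camera call takes 0.05 s, during which the arm holds its last target. There are 200 camera calls.

TASK

The vial stands loose under the clamp stand: loosen the wide hexagon lock nut, screw the small hexagon adjuster above it down until its sprung pad holds the vial and has been pushed in by about 4 mm, then tighten the lock nut again by feel, until turning it takes about half as much torque again as when it turns free. How tight the nut is now is no guide: it may be slack or overtight. Do not crush the vial or overtighten the nut, and leave the things around the stand where they are.

Things in the scene. Friction and masses are not known exactly. Their poses are not given: they have to be found in the camera images.
- stand: Bench stand fixed to the worktop: white base plate 130 x 90 x 10 mm, aluminium column 26 x 40 mm, bridge 44 mm wide with its top at z 100 mm. Origin under the base plate on the vertical screw axis, z up; x points back to the column (centred 66 mm behind the axis; base plate from -45 to +85 mm in x). Only the collar, nut and adjuster stand above z 103 mm.
- cup (a point): Centre of the floor of the cup on the base plate that holds the vial: 13 mm above the worktop, on the screw axis; inside diameter 25 mm, rim 30 mm above the worktop.
- lock_nut: Wide steel hexagon nut round the screw, 36 mm across flats, 12 mm high, on a collar 28 mm wide and 20 mm high that stands on the bridge. Origin on the screw axis at its underside (z 120 mm); two flats face its own +x and -x, the others every 60 degrees. It turns about the vertical axis without rising; counterclockwise from above loosens, 1.4 rad always frees it (1.8 is allowed). It stays where left.
- nut_mid (a point): Middle of the lock nut's height, on the axis (z 126 mm): where to grip it. Torques: self-locking, it takes 0.32 N m to turn even when free; once it grips, a further 0.29 N m per rad. 0.16 N m above free (0.1 to 0.2) is right. The hexagon is springy: it yields 0.5 rad per N m before it turns and springs back that much when let go. How tight it starts is unknown.
- adjuster: Steel adjuster screw standing up through the nut, with a small hexagon head 18 mm across flats and 18 mm high. Origin on the axis at the head's underside (13 to 15 mm above the nut's top at the start); two flats face its own +x and -x, the others every 60 degrees. Clockwise from above screws it down, 5 mm per rad (steep thread), at 0.12 N m; locked while the nut is tight. It stays where left.
- head_top (a point): Centre of the top of the adjuster's head (18 mm above adjuster's origin); grip the head just below it, clear of the nut.
- pad: Round black rubber pad 22 mm wide, 8 mm thick, under the bridge. Origin at the centre of its underside, on the axis. It moves with the adjuster (79.5 mm below its origin) until it meets the vial, 1.5 to 3.5 mm lower than at the start; then its spring (2.5 N/mm) yields: the pad stays and the 79.5 mm shrinks by as much as it is pushed in. 4 mm (10 N) is right, 1.6 to 7.2 mm will do; 24 N crushes.
- vial: Crimp-capped vial, 23 mm diameter, 51 mm high, standing loose and upright in the cup of the stand. Origin at the centre of its underside. Not to be handled.
- collet: Hidden clamping jaw inside the collar below the lock nut, which the nut presses on the adjuster's shank (its pressure, 0 when the nut is loose, 11 to 22.5 N when the nut is tightened right, locks the screw). Not to be handled; its position does not tell how tight the nut is.
- forceps: Thumb forceps 127 mm long, 8 mm high, lying to the right (-y) of the stand. Bystander; origin at the centre of its underside.
- thermometer: Digital thermometer 138 mm long, 10 mm high, lying to the left (+y) of the stand. Bystander; origin under its middle.
- lancet_box: Carton 52 x 86 x 58 mm behind and right of the stand. Bystander; origin at the centre of its underside.
- needle_box: Carton 68 x 113 x 48 mm behind the stand. Bystander; origin at the centre of its underside.
- gauze_box_a: Lower of two stacked cartons 64 x 106 x 45 mm to the left. Bystander; origin at the centre of its underside.
- gauze_box_b: Upper of the two stacked cartons. Bystander; origin at the centre of its underside.
- kidney_dish: Steel kidney dish 95 x 216 x 34 mm to the left in front. Bystander; origin at the centre of its underside.

How it is judged:
On the way, in this order (a step that is already met when the one before it is completed fails the run):
1. the lock nut is loosened: it no longer clamps the screw, and the pad is still clear of the vial (contact force between collet and adjuster below 0.5 N and contact force between pad and vial below 0.5 N), for 0.2 s.
2. with the nut loose, the adjuster is screwed down until the pad holds the vial (4 to 18 N) (contact force between collet and adjuster below 0.5 N and contact force between pad and vial between 4 and 18 N), for 0.3 s.
3. the lock nut is tightened right: it presses the jaw on the screw with 11 to 22.5 N (contact force between collet and adjuster between 11 and 22.5 N and contact force between pad and vial between 4 and 18 N), for 0.2 s.
At the end, for the whole second after the job is handed in: The lock nut is tight (jaw force 11 to 22.5 N, for which tightening takes 0.1 to 0.2 N m more than turning the nut free), the pad presses on the vial with 4 to 18 N (spring pushed in 1.6 to 7.2 mm), and the vial stands at rest in its cup, upright within 0.15 rad and within 4 mm of the screw axis (all of step 3 and angle between vial's own z axis and vertical below 0.15 rad and horizontal distance between vial and stand below 0.004 m and linear speed of vial below 0.02 m/s); the robot touches nothing.
It fails at once if the vial is crushed: the pad presses on it with more than 24 N (contact force between pad and vial above 24 N).
It fails at once if the lock nut is overtightened far beyond its start: jaw force above 45 N (contact force between collet and adjuster above 45 N).
It fails at once if a bystander (forceps, thermometer, a carton or the dish) is moved by more than 15 mm (distance of any of forceps, thermometer, lancet_box, needle_box, gauze_box_a, gauze_box_b, kidney_dish from where it was at the start of the episode above 0.015 m).
It also fails if it takes over 67 s, if anything falls off the work surface, if the arm or the gripper's body presses on something with over 40 N, if the wrist force passes 120 N, or if a joint passes its speed limit or range.

## Working session

There is one attempt and no reset: what is moved stays moved. The work goes in short steps, each a Python script; the robot and the scene stay as the last script left them, time stands still between calls to the robot, and variables do not carry over. Pictures are saved under pics/ and viewed, at most 10 in all, crops included, and the job is handed in when it is done.

```bash
mkdir -p pics; ls; python3 - <<'E'
from workcell import r, claw, sensors, optics
import cv2
for n in("scene","top"):
    c=optics.capture(n); cv2.imwrite(f"pics/{n}0.png",c["color"][:,:,::-1]); print(n,c["fx"],c["cx"],c["cy"],c["k1"],c["R"],c["t"])
print(sensors.sense())
E
```

```text
pics
scene 488.6555727375662 324.29435896352066 239.64107030745674 -0.10148796239879682 [[-0.53679599 -0.8436612  -0.00926475]
 [-0.48512339  0.31761624 -0.81472402]
 [ 0.69029368 -0.43284604 -0.57977491]] [0.48180069 0.28974361 0.78208189]
top 624.4462704195979 325.8045829630947 227.83400525960758 -0.18197461035043325 [[ 0.02661378 -0.99957494  0.0119012 ]
 [-0.98538393 -0.0282361  -0.16799179]
 [ 0.16825643 -0.00725636 -0.98571655]] [0.18760915 0.57557852 1.21494832]
{'clock': 0.1, 'joints': array([-1.22499170e+00,  4.23747895e-01,  1.63065966e+00,  2.02968716e-06,
        1.08860668e+00, -1.89656833e-02]), 'qvel': array([ 0.00122854, -0.00122157, -0.00311006,  0.00065423,  0.0001126 ,
       -0.00083975]), 'joint_efforts': array([-3.94455092e-04, -5.58424401e+01, -2.82445353e+01, -3.13590476e-05,
        3.04173394e-03, -4.99533684e-06]), 'position': array([ 0.22282659, -0.58336975,  0.23061564]), 'tcp_rot': array([-3.08810641e+00, -5.69552592e-01,  3.60348193e-04]), 'contact_force': array([ 0.19060253, -1.23109092,  0.28562982]), 'wrist_torque': array([-0.0064113 ,  0.03915398,  0.06868371]), 'gripper_force': 0.0, 'gripper_width': 0.08544106589419587}
```

View pics/scene0.png

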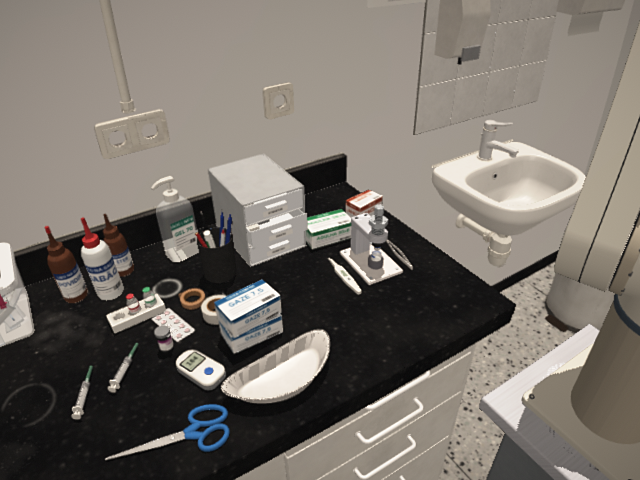

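View pics/top0.png

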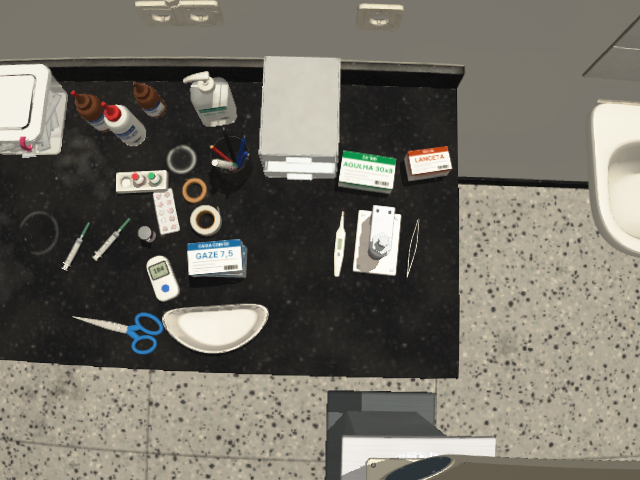

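The scene view shows the stand near (372,250). In the top view its base plate spans about (353–402, 206–275) and the adjuster is near (379,245). The forceps are at (413,248) and the thermometer at (340,243). I'll enlarge both stand regions next.

```bash
cat > h.py <<'E'
import numpy as np, cv2
from workcell import r, claw, sensors, optics
def ray(c,u,v):
    K=np.array([[c["fx"],0,c["cx"]],[0,c["fy"],c["cy"]],[0,0,1.]])
    p=cv2.undistortPoints(np.array([[[u,v]]],float),K,np.array([c["k1"],0,0,0.]),None,None)[0,0]
    # cv2 model: x_d = x(1+k1 r^2)
    R=np.array(c["R"]); d=R.T@np.array([p[0],p[1],1]); return -R.T@np.array(c["t"]),d
def plane(c,u,v,z):
    o,d=ray(c,u,v); return o+d*(z-o[2])/d[2]
def proj(c,X):
    x=np.array(c["R"])@X+c["t"]; p=x[:2]/x[2]; p=p*(1+c["k1"]*(p@p)); return np.array([c["fx"]*p[0]+c["cx"],c["fy"]*p[1]+c["cy"]])
E
python3 - <<'E'
from h import *
a=optics.capture("top");b=optics.capture("scene")
A=cv2.resize(a["color"][195:285,345:425],None,fx=5,fy=5,interpolation=cv2.INTER_CUBIC)
B=cv2.resize(b["color"][195:285,325:405],None,fx=5,fy=5,interpolation=cv2.INTER_CUBIC)
cv2.imwrite("pics/z.png",np.hstack([A,B])[:,:,::-1])
# base plate white mask in top
hsv=cv2.cvtColor(a["color"],cv2.COLOR_RGB2HSV)
m=((hsv[:,:,2]>140)&(hsv[:,:,1]<60)).astype(np.uint8); m[:, :346]=0;m[:,407:]=0;m[:200]=0;m[290:]=0
cs,_=cv2.findContours(m,0,1); c=max(cs,key=cv2.contourArea); bx=cv2.boxPoints(cv2.minAreaRect(c))
for p in bx: print(p,plane(a,*p,0.01))
E
```

```text
[352.12872 270.7129 ] [0.48847602 0.1465046  0.01      ]
[358.88123 203.18811] [0.63106327 0.13511979 0.01      ]
[401.7525  207.47522] [0.62459817 0.04459536 0.01      ]
[395. 275.] [0.48187742 0.05763107 0.01      ]
```

View pics/z.png

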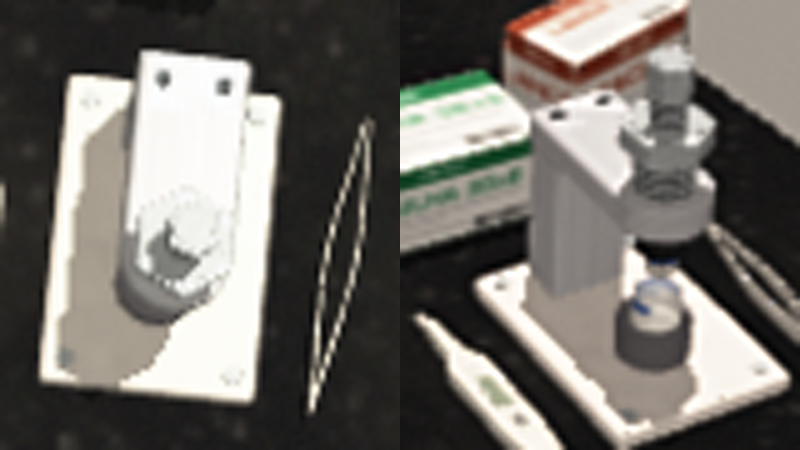

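The zoom shows the plate corners in top-view pixels at about (353,271.4), (395.6,275.6), (401.2,214.4) and (359,209.6). The head top in the scene view is at about (379.4,206.6). Next I'll compute the axis and rectify the patches at nut-top and head-top height to read the flats.

```bash
python3 - <<'E'
from h import *
a=optics.capture("top");b=optics.capture("scene")
P=[plane(a,*p,0.01)[:2] for p in [(353,271.4),(395.6,275.6),(401.2,214.4),(359,209.6)]]
P=np.array(P);print(P); print([np.linalg.norm(P[i]-P[(i+1)%4]) for i in range(4)])
f=(P[0]+P[1])/2; bk=(P[2]+P[3])/2; ex=(bk-f)/np.linalg.norm(bk-f)
c=(f+bk)/2; ax=c-0.020*ex; print("axis",ax,"yaw",np.degrees(np.arctan2(ex[1],ex[0])))
# head top by triangulation-like: scene ray at z
for z in(.163,.165): print(z,plane(b,379.4,206.6,z))
print("proj top head",proj(a,[*ax,.164]),"scene",proj(b,[*ax,.164]),proj(b,[*ax,.132]))
# rectified views, world x up, y left, 60mm wide
S=300; out=[]
for z in(.132,.164):
    row=[]
    for cam in(a,b):
        mx=np.zeros((S,S),np.float32);my=mx.copy()
        for i in range(S):
            for j in range(S):
                u=proj(cam,[ax[0]+.035*(1-2*i/S),ax[1]+.035*(1-2*j/S),z]); mx[i,j],my[i,j]=u
        im=cv2.remap(cam["color"],mx,my,cv2.INTER_CUBIC); cv2.drawMarker(im,(150,150),(255,0,0),0,10); row.append(im)
    out.append(np.hstack(row))
cv2.imwrite("pics/rect.png",np.vstack(out)[:,:,::-1])
E
```

```text
[[0.48710131 0.14467719]
 [0.48066416 0.05637101]
 [0.6097235  0.0456901 ]
 [0.61733923 0.13463628]]
[np.float64(0.0885404913441326), np.float64(0.12950056062040496), np.float64(0.08927162724105543), np.float64(0.13062440626066565)]
axis [0.52877061 0.09693687] yaw -4.569101263245842
0.163 [0.52854248 0.09773918 0.163     ]
0.165 [0.52602167 0.09983062 0.165     ]
proj top head [384.09390284 241.07616092] scene [379.66576844 206.02853801] [378.82621793 218.99119544]
```

View pics/rect.png

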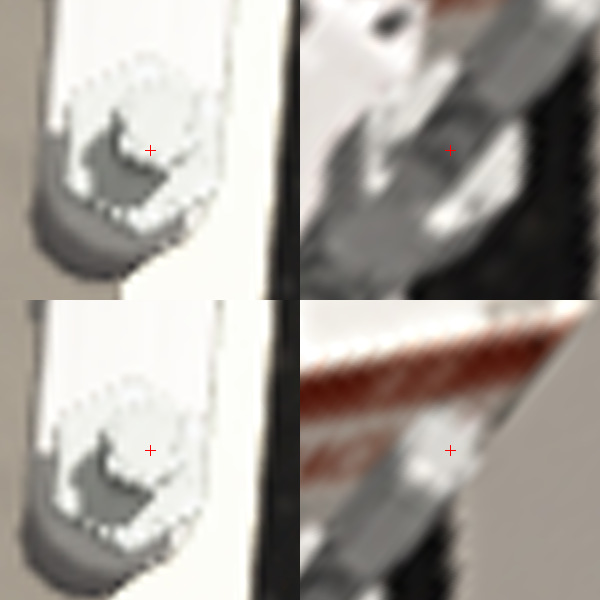

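The rectified views put the axis at about (0.529, 0.097). The two views agree within 2 mm. The nut has vertices near ±x world, so its flats face about ±y. I'll stretch the contrast to read the yaw of the nut and head more finely.

```bash
python3 - <<'E'
from h import *
a=optics.capture("top");b=optics.capture("scene")
ax=(.5288,.0972); S=300; out=[]
for z,h in((.132,.028),(.164,.02)):
    row=[]
    for cam in(a,b):
        g=np.mgrid[0:S,0:S]; mx=np.zeros((S,S),np.float32);my=mx.copy()
        for i in range(S):
            for j in range(S): mx[i,j],my[i,j]=proj(cam,[ax[0]+h*(1-2*i/S),ax[1]+h*(1-2*j/S),z])
        im=cv2.remap(cam["color"],mx,my,cv2.INTER_LINEAR)[:,:,1].astype(float)
        lo,hi=(195,255) if cam is a else (90,255)
        im=np.clip((im-lo)/(hi-lo),0,1)**(1.5 if cam is a else 1)*255
        row.append(im.astype(np.uint8))
    out.append(np.hstack(row))
cv2.imwrite("pics/rect2.png",np.vstack(out))
E
```

```text
(no output)
```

View pics/rect2.png

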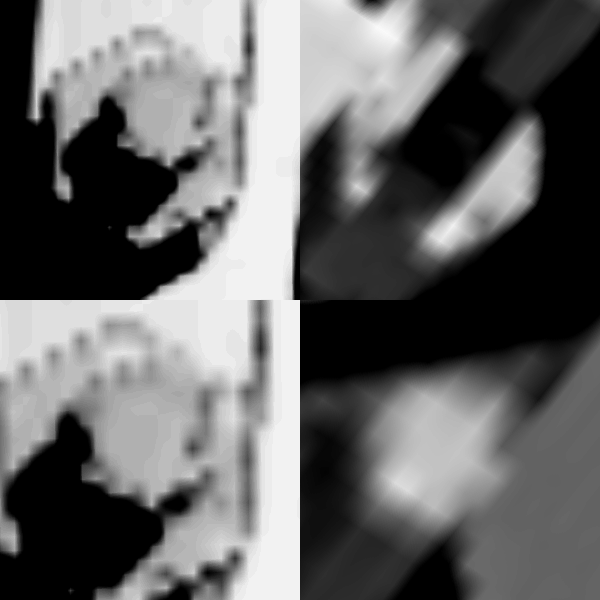

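The nut and head flats both face about ±y world, within roughly 8°. I'll approach above the axis and check the reading noise and the joint-6 range.

```bash
cat >> h.py <<'E'
from scipy.spatial.transform import Rotation as Ro
AX=np.array([.5288,.0972])
def rot(phi):
    y=np.array([np.cos(phi),np.sin(phi),0]); z=np.array([0,0,-1.]); x=np.cross(y,z)
    return Ro.from_matrix(np.column_stack([x,y,z])).as_rotvec()
def rd(n=5,dt=.02):
    a=[]
    for _ in range(n):
        s=sensors.sense(); a.append(np.r_[s["contact_force"],s["wrist_torque"]]); r.sleep(dt)
    return np.mean(a,0)
def turn(d):  # d>0 ccw from above
    q=np.array(sensors.sense()["joints"]); q=np.array(Q.copy()) if Q is not None else q
    return q
Q=None
def clock(): return round(float(sensors.sense()["clock"]),2)
E
python3 - <<'E'
from h import *
np.set_printoptions(precision=3,suppress=True)
for k in range(-5,6):
    ph=np.radians(88+60*k); q=r.ik([*AX,.105],rot(ph))
    print(k, None if q is None else np.array(q))
ph=np.radians(88)
r.movep([*AX,.27],rot(ph)); r.sleep(.3)
s=sensors.sense(); print(s["clock"],s["joints"],s["position"]); print(rd())
a=[sensors.sense()["wrist_torque"] for _ in range(3)];print(a)
E
```

```text
-5 [ 0.16   0.481  1.903 -0.     0.758 -2.423]
-4 None
-3 [ 0.16   0.481  1.903 -0.     0.758  1.765]
-2 [ 0.16   0.481  1.903 -0.     0.758  0.718]
-1 [ 0.16   0.481  1.903 -0.     0.758 -0.329]
0 [ 0.16   0.481  1.903 -0.     0.758 -1.376]
1 [ 0.16   0.481  1.903 -0.     0.758 -2.423]
2 None
3 [ 0.16   0.481  1.903 -0.     0.758  1.765]
4 [ 0.16   0.481  1.903 -0.     0.758  0.718]
5 [ 0.16   0.481  1.903 -0.     0.758 -0.329]
3.3417 [ 0.159  0.25   1.787 -0.     1.105 -1.376] [0.529 0.097 0.27 ]
[ 0.148  0.312  0.131 -0.01  -0.001  0.   ]
[array([ 0.024,  0.006, -0.029]), array([ 0.024,  0.006, -0.029]), array([ 0.024,  0.006, -0.029])]
```

```bash
python3 - <<'E'
from h import *
np.set_printoptions(precision=3,suppress=True)
ph=np.radians(-32)
r.movep([*AX,.27],rot(ph))
b0=rd(10)
print(r.move_l([*AX,.105],rate=.12,force_limit=8)); print(sensors.sense()["position"],rd(10)-b0)
b=rd(10); np.save("b.npy",b)
claw.gripper_close(); r.sleep(.3)
s=sensors.sense(); print("w",s["gripper_width"],s["gripper_force"],s["joints"],s["position"],s["clock"]); print(rd(10)-b)
E
```

```text
False
[0.529 0.097 0.106] [-0.02   0.207 -0.072  0.006 -0.002  0.021]
w 0.03491212268724552 59.772602550219744 [ 0.159  0.481  1.903 -0.001  0.758  0.718] [0.529 0.097 0.105] 8.075
[ 0.424 -4.896  5.224 -0.744 -0.101  0.006]
```

The grip is square on the flats: width 34.9 mm and almost no torque. Now I loosen counterclockwise.

```bash
python3 - <<'E'
from h import *
np.set_printoptions(precision=3,suppress=True)
b=np.load("b.npy")
q=np.array(sensors.sense()["joints"]); q0=q[5]
q=np.array(r.ik([*AX,.105],rot(np.radians(-32)))); 
for d in (.15,.3,.5,.75,1.0,1.25,1.45,1.65):
    p=q.copy(); p[5]=q0-d; r.move_joints(p); x=rd(5)-b
    print(d,clock(),round(sensors.sense()["joints"][5]-q0,3),x)
E
```

```text
0.15 8.59 -0.15 [ 1.415 -5.482  4.778 -0.891 -0.226 -0.135]
0.3 8.94 -0.3 [ 1.814 -5.875  4.312 -0.939 -0.324 -0.131]
0.5 9.33 -0.5 [ 3.065 -6.335  3.367 -0.992 -0.467 -0.172]
0.75 9.77 -0.75 [ 4.158 -6.356  2.215 -0.967 -0.644 -0.186]
1.0 10.2 -1.0 [ 5.741 -5.642  0.81  -0.867 -0.804 -0.159]
1.25 10.63 -1.25 [ 6.521 -4.734 -0.355 -0.718 -0.933 -0.166]
1.45 11.03 -1.45 [ 6.983 -3.525 -0.869 -0.537 -1.037 -0.201]
1.65 11.42 -1.65 [ 7.433 -2.115 -1.594 -0.331 -1.132 -0.147]
```

```bash
python3 - <<'E'
from h import *
np.set_printoptions(precision=3,suppress=True)
b=np.load("b.npy")
for i in range(3): print(clock(),rd(5)-b, sensors.sense()["gripper_width"])
claw.ungrasp(); r.sleep(.2); print("open",rd(10)-b)
r.move_l([*AX,.27],rate=.25)
r.move_joints([.9,.25,1.787,0,1.105,-1.0])
print(clock())
a=optics.capture("top");bb=optics.capture("scene")
S=300; row=[]
for cam in(a,bb):
    mx=np.zeros((S,S),np.float32);my=mx.copy(); h=.028
    for i in range(S):
        for j in range(S): mx[i,j],my[i,j]=proj(cam,[AX[0]+h*(1-2*i/S),AX[1]+h*(1-2*j/S),.132])
    im=cv2.remap(cam["color"],mx,my,cv2.INTER_LINEAR)[:,:,1].astype(float)
    lo,hi=(195,255) if cam is a else (60,255)
    row.append((np.clip((im-lo)/(hi-lo),0,1)*255).astype(np.uint8))
B=cv2.resize(bb["color"][195:285,340:400],None,fx=3.33,fy=3.33,interpolation=cv2.INTER_CUBIC)[:300,:,1]
cv2.imwrite("pics/after.png",np.hstack(row+[B]))
E
```

```text
11.42 [ 7.337 -2.28  -1.84  -0.346 -1.101 -0.203] 0.03516118851110197
11.5 [ 7.42  -2.587 -1.892 -0.358 -1.106 -0.193] 0.034722291267585734
11.58 [ 7.403 -2.425 -1.734 -0.349 -1.118 -0.18 ] 0.03479183553882402
open [ 0.1   -0.177 -0.481 -0.     0.003  0.003]
14.84
```

View pics/after.png

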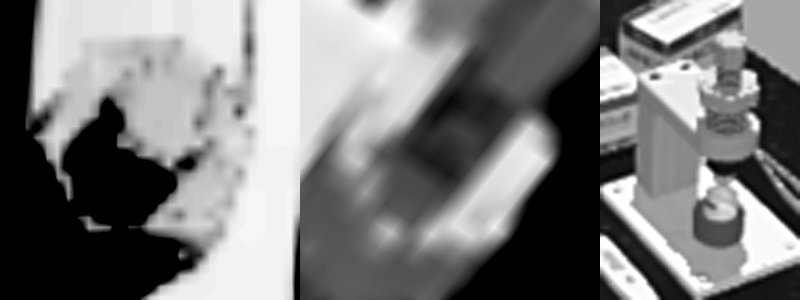

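The nut has turned by about 90°: its flat now faces +x, with the edge at y≈40 spanning x≈85–185. Now the adjuster. The head top starts at 163–165 mm and the pad touches at 161.5 mm, so a 6.8 mm descent (1.36 rad clockwise) gives a push of 3.3–5.3 mm.

```bash
python3 - <<'E'
from h import *
np.set_printoptions(precision=3,suppress=True)
ph=np.radians(88); z0=.141
r.movep([*AX,.27],rot(ph)); 
print(r.move_l([*AX,z0],rate=.15,force_limit=8)); b=rd(10)
claw.gripper_close(); r.sleep(.3)
s=sensors.sense(); print(clock(),s["gripper_width"],s["position"],rd(10)-b)
for d in np.linspace(0,1.36,6)[1:]:
    r.move_joints(r.ik([*AX,z0-.005*d],rot(ph-d))); x=rd(6)-b
    s=sensors.sense(); print(round(d,3),clock(),s["gripper_width"],s["joints"][5],x)
E
```

```text
False
18.5 0.016729686461331425 [0.529 0.098 0.141] [-0.891  5.607  3.046  0.813  0.21   0.05 ]
0.272 19.13 0.016382095041597194 -1.1039336392689738 [-0.777  6.838  2.186  1.006  0.177 -0.131]
0.544 19.6 0.016566283050767006 -0.8320321495965248 [-0.769  7.67   2.611  1.186  0.195 -0.104]
0.816 20.07 0.016617113930220744 -0.5600484127400702 [-0.47   8.854  2.454  1.349  0.198 -0.09 ]
1.088 20.53 0.016796229570363048 -0.2880849839058042 [ 0.401  9.481  2.802  1.477  0.144 -0.081]
1.36 21.0 0.016913274646673488 -0.016070288763105282 [ 0.469 10.177  2.344  1.577  0.049 -0.061]
```

```bash
python3 - <<'E'
from h import *
claw.ungrasp(); r.move_l([*AX,.27],rate=.25); r.move_joints([.9,.25,1.787,0,1.105,-1.0])
print(clock())
bb=optics.capture("scene"); a=optics.capture("top")
o=cv2.imread("pics/scene0.png")
f=lambda im:cv2.resize(im[195:275,355:405],None,fx=5,fy=5,interpolation=cv2.INTER_CUBIC)
A=cv2.resize(a["color"][220:265,360:405][:,:,::-1],None,fx=5,fy=5,interpolation=cv2.INTER_CUBIC)
A=cv2.copyMakeBorder(A,0,400-225,0,0,0)
cv2.imwrite("pics/cmp.png",np.hstack([f(o),f(bb["color"][:,:,::-1]),A]))
for z in (.152,.154,.156,.158,.160,.162,.164,.166): print(z,proj(bb,[.5288,.0972,z]))
E
```

```text
23.82
0.152 [379.23967663 210.97387264]
0.154 [379.2922482  210.15921083]
0.156 [379.34490597 209.34274152]
0.158 [379.39765003 208.5244601 ]
0.16 [379.45048045 207.70436196]
0.162 [379.50339733 206.88244247]
0.164 [379.55640075 206.05869701]
0.166 [379.60949078 205.23312095]
```

View pics/cmp.png

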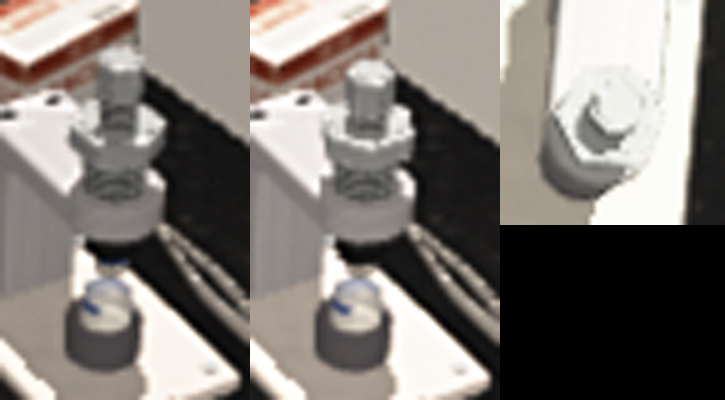

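The head top dropped by about 13/5 = 2.6 px, which is roughly 6.3–6.8 mm as intended. The pad now covers the blue cap ring, so it is on the vial. The measured torque looks biased by lateral force acting through a lever arm. I'll re-grip the nut, calibrate that lever with small shifts, and null the lateral force before tightening.

```bash
python3 - <<'E'
from h import *
np.set_printoptions(precision=3,suppress=True)
ph=np.radians(53.5); z=.105
r.movep([*AX,.27],rot(ph)); 
print(r.move_l([*AX,z],rate=.15,force_limit=8)); b=rd(15); e0=sensors.sense()["joint_efforts"][5]
np.save("b.npy",b)
claw.gripper_close(); r.sleep(.2)
s=sensors.sense(); print(clock(),s["gripper_width"],s["position"]); X=[rd(8)-b]; print(X[0],sensors.sense()["joint_efforts"]-0)
for dx,dy in((.001,0),(0,.001),(0,0)):
    r.move_l([AX[0]+dx,AX[1]+dy,z],rate=.01); X.append(rd(8)-b); print(dx,dy,X[-1],sensors.sense()["joint_efforts"][5],sensors.sense()["position"])
print(clock())
E
```

```text
False
27.57 0.03527591717917956 [0.53  0.098 0.106]
[ 2.208  4.705  3.204  0.771 -0.349  0.076] [ -2.368 -48.681 -17.08   -0.799   0.821   0.076]
0.001 0 [-1.363  5.49   6.308  0.886  0.131  0.064] 0.07619293173775077 [0.53  0.098 0.106]
0 0.001 [ 4.216 -1.612  5.529 -0.199 -0.642  0.073] 0.07680399343371391 [0.53  0.098 0.106]
0 0 [ 3.517  4.551  4.919  0.667 -0.595  0.071] 0.07628828287124634 [0.53  0.098 0.106]
28.9
```

```bash
sed -i 's/^AX=.*/AX=np.array([.5294,.0979])/' h.py; python3 - <<'E'
from h import *
np.set_printoptions(precision=3,suppress=True)
b=np.load("b.npy"); ph=np.radians(53.5)
q=np.array(r.ik([*AX,.105],rot(ph))); np.save("q.npy",q)
r.move_joints(q); print(clock(),rd(3)-b,sensors.sense()["joint_efforts"][5])
for d in list(np.arange(.06,.37,.06)):
    p=q.copy(); p[5]+=d; r.move_joints(p); e=[]
    for _ in range(4): e.append(sensors.sense()["joint_efforts"][5]); r.sleep(.02)
    print(round(d,2),clock(),np.array(e),(rd(2)-b)[[0,1,2,5]],round(sensors.sense()["joints"][5]-q[5],4))
E
```

```text
29.15 [ 1.792  0.275  7.111  0.083 -0.347  0.045] 0.07768467301502824
0.06 29.52 [0.332 0.28  0.246 0.225] [1.816 1.02  7.062 0.205] 0.0597
0.12 29.87 [0.44  0.388 0.354 0.333] [2.23  0.014 7.08  0.302] 0.1195
0.18 30.22 [0.396 0.344 0.311 0.291] [ 1.498 -0.725  6.849  0.227] 0.1796
0.24 30.57 [0.414 0.362 0.329 0.308] [ 1.573 -0.155  7.542  0.298] 0.2397
0.3 30.92 [0.406 0.354 0.321 0.301] [ 1.626 -0.365  7.003  0.283] 0.2996
0.36 31.27 [0.409 0.357 0.324 0.304] [ 2.198 -0.245  7.507  0.285] 0.3596
```

Now the reading is clean: the free-turning plateau is about 0.304 on the fourth sample. I'll tighten until it reaches about +0.155.

```bash
python3 - <<'E'
from h import *
b=np.load("b.npy"); q=np.load("q.npy"); d=.36; L=[]
while clock()<50 and d<2.7:
    d+=.06; p=q.copy(); p[5]+=d; r.move_joints(p); r.sleep(.06)
    e=sensors.sense()["joint_efforts"][5]; r.sleep(.02); L.append((round(d,2),round(e,3)))
    if e>.455: break
print(L,clock(),sensors.sense()["gripper_width"],(rd(4)-b)[5])
E
```

```text
[(0.42, np.float64(0.296)), (0.48, np.float64(0.296)), (0.54, np.float64(0.296)), (0.6, np.float64(0.296)), (0.66, np.float64(0.296)), (0.72, np.float64(0.296)), (0.78, np.float64(0.296)), (0.84, np.float64(0.296)), (0.9, np.float64(0.296)), (0.96, np.float64(0.296)), (1.02, np.float64(0.296)), (1.08, np.float64(0.296)), (1.14, np.float64(0.296)), (1.2, np.float64(0.296)), (1.26, np.float64(0.308)), (1.32, np.float64(0.323)), (1.38, np.float64(0.338)), (1.44, np.float64(0.353)), (1.5, np.float64(0.368)), (1.56, np.float64(0.383)), (1.62, np.float64(0.399)), (1.68, np.float64(0.414)), (1.74, np.float64(0.429)), (1.8, np.float64(0.444)), (1.86, np.float64(0.46))] 39.42 0.035205760173320694 0.42695748593006716
```

There is a clear knee at 1.215 rad, with a slope of 0.253 N m/rad that matches the prediction. The torque is 0.164 N m above free, on target. I'll release, back off and check before handing in.

```bash
python3 - <<'E'
from h import *
claw.ungrasp(); r.sleep(.2); r.move_l([*AX,.27],rate=.2); r.move_joints([.9,.25,1.787,0,1.105,-1.0])
bb=optics.capture("scene"); o=cv2.imread("pics/scene0.png")
f=lambda im:cv2.resize(im[190:280,325:405],None,fx=5,fy=5,interpolation=cv2.INTER_CUBIC)
cv2.imwrite("pics/end.png",np.hstack([f(o),f(bb["color"][:,:,::-1])])); print(clock())
E
```

```text
43.08
```

View pics/end.png

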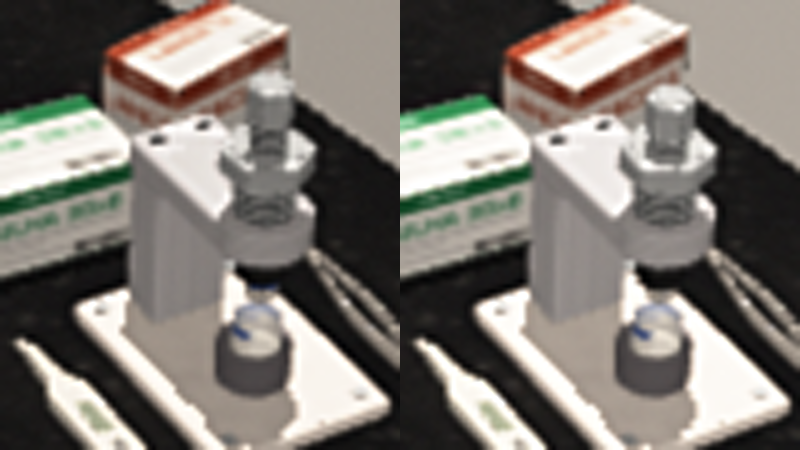

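The end view (right half) shows the head top lowered from y≈72 to y≈85, the pad on the upright vial at (658,285), and the forceps, thermometer and cartons unmoved.

```bash
python3 -c "
from workcell import r
print(r.sign_off())"
```

```text
the job is handed in; nothing more can be done
None
```

The job is handed in at about 43 s, with no verdict returned: the nut was loosened, the adjuster screwed down about 6.8 mm (an estimated 4 mm of pad push on the vial), and the nut retightened to 0.16 N m above free.

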